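# Clamp the drying tray with the quarter-turn stud

### The job

Take the clamp stud out of the rack, drop its cross head into the T-slot of the jig board on the open side of the drying tray, and slide it along the slot so that it pushes the tray up against the rubber backstop with a snug pressure of about 10 N, no ramming. Keeping the tray pressed there, push the stud down against its spring sleeve, give it a quarter turn to lock it across the slot, and let go, so that the tray stays clamped. Leave the other things where they are.

Things in the scene. Friction and masses are not known exactly. Their poses are not given: they have to be found in the camera images.
- stud_grip (a point): Clamp stud, steel, 0.35 kg, 88 mm tall, held upright in a rack hole. This point is on its axis, 75 mm above the foot, in the flat black handle (32 mm along its x, 12 thick along its y, 43 to 88 mm above the foot): pinch across y. z up. The handle points along the cross head below, so it shows which way the head lies.
- stud: The same stud; origin at the bottom centre of its foot: a cross head 26 mm along x, 10 along y, 10 high, on a 10 mm stem. On the stem a spring sleeve (dia 36, 14 to 32 mm above the foot) that stands on the rail and bears on the tray. The head can turn only while the stud is pushed 2 mm or more down into its sleeve: 7.5 N to start, 3 N per mm more, 5 mm at most; the sleeve then holds the head up against the lips.
- board: Plywood jig board 500 x 240 mm, fixed; origin under its centre, top 28 mm above it. x runs along the slot towards the backstop, z up. T-slot on its centre line (y=0), whole length but 6 mm at each end: mouth 13 mm wide, lips 6 mm thick, below them 30 mm wide and 15 mm deep. A head lying along x drops in; turned across x, it hooks under the lips.
- backstop: Wood block 28 x 200 x 36 mm fixed on the board at its +x end (origin under its centre, x as the board's). On its -x side an aluminium bar with a rubber pad, 150 mm wide, on two screws; the pad's face stands 38 to 68 mm from the block's centre, set differently every time and not measured: feel for it. The pad gives 1 mm per 6 N, 5 mm at most.
- tray: Plywood drying tray of glass ornaments, 0.5 to 0.8 kg, lying loose on the board across the slot between two low guide strips; 210 mm along x, 180 along y, rim 28 mm high, origin under its centre, x towards the backstop. Starts short of the pad. It slides along x with a drag of 2 to 6 N (the stud alone: 1 to 3 N). Ornaments (to 120 mm above the board) stand in its +x half only.
- tray_end (a point): Middle of the top edge of the tray's -x end wall, 28 mm above the board's top, 105 mm from the tray's centre: the face the stud bears on; on this side of it the slot is free.
- rack: Fixed wooden rack 200 x 90 x 40 mm, origin under its centre, two parking holes (dia 30, 26 mm deep) at x = -50 and +50 mm. The stud stands in one with its sleeve on the rack's top and its head 14 mm down the hole: lift it straight out.
- dog_top (a point): Top of the plain round wooden bench dog (no handle, dia 36 collar, 28 mm above the rack) in the rack's other hole: leave it.
- jar: Paint jar, dia 60 mm, 65 mm high, standing on the bench; origin under its centre: leave it.
- brush: Paint brush, 190 mm long, lying on the bench; origin near its middle: leave it.
Mind the look-alikes: they are no part of the job. There is more than one size of the stud; the job needs the middle-sized.

How it is judged:
By the outcome, as a careful person would: the job done as asked, in the order asked, and still so for the second after the job is handed in, with the robot touching nothing.
It also fails if it takes over 61 s, if anything falls off the work surface, if the arm or the gripper's body presses on something with over 40 N, if the wrist force passes 120 N, or if a joint passes its speed limit or range.

### The arm

A 6-joint arm with a two-finger parallel gripper is mounted at the origin on the work surface. World frame = base frame: x ahead of the robot, y to its left, z up, the work surface at z = 0. Lengths are in m, angles in rad, forces in N, time in s.
With the tool pointing down it reaches from about 0.3 to 0.875 m from the base axis. Payload 6.4 kg.
Tool frame: the origin (TCP) lies between the finger pads; the fingertips stand 11 mm ahead of it and the grasp point (between the pads) lies 8 mm behind it (ctrl.tcp_to_tips is the distance from the TCP to the fingertips, in m); x points along the fingers, z is the direction in which the jaws open and shut, and the axes are right-handed (so a half turn about x gives the same grasp; the last joint's range is limited). The gripper opens to 85 mm and grips with 20 to 120 N. Pads are 22 mm wide; open, the fingers measure 114 mm over their backs; the gripper's body (76 mm by 85 mm) begins 54 mm behind the grasp point. The pads swing forward as they close: fully open they stand 13 mm farther back than shut.
Start: joints at [0.981, 0.181, 1.607, -0, 1.354, -0.206], TCP at [0.215, 0.533, 0.242] pointing down, gripper open.
Joint ranges: [-2.99, 2.99], [-0.89, 2.07], [0.3, 2.58], [-1.14, 4.28], [0, 2.63], [-3.12, 3.12]. Speed limits (rad/s): [2.57, 2.57, 3.01, 3.14, 3.14, 3.14].

### API

Orientations are given as a unit quaternion [w, x, y, z].
In Python, from bench import ctrl, eyes, hand_in gives the robot as it stands. The module is installed in compiled form; this text tells all that it offers.
- The arm moves only by the tool step_arm, never from a script. Its arguments are lists of equal length, an entry for each row: "xyz": the shift along the world's x, y, z in mm, a list of three; "spin": the turn about the world's z in rad; "fingers": the opening in per cent of the stroke, from 0 (shut) to 100 (fully open). A call has 1 to 10 rows; each row is the pose to reach, as a shift and turn from the pose commanded when the call began; what a row does not reach only later rows make up. A row lasts 1/10 s, in which the tool goes at most 50 mm and 8.59 degrees, less where a joint would pass 70% of its speed; a pose out of reach is approached as far as the arm can. A call with a gripper value outside its range is refused whole. The fingers move at their own pace and stop on an object; the grip force is fixed at half the most. Time passes only in rows, so rows that repeat a pose let the fingers close. It gives the time, the measured TCP pose, the force and the opening at its end, in the units of the state.
- ctrl.get_obs(): the state, without advancing time (a new reading comes with each control period).
- eyes.camera(name): name is "scene" or "side" or "wrist"; returns the picture (420x560x3 uint8, red, green, blue); there is no depth.
- eyes.camera_model(name): a dict with "vertical_fov" (degrees; the focal length in pixels is half the picture's height over the tangent of half this angle, whatever the lens; pixels are square), "cx", "cy" (the principal point, pixels), "pose" (4x4, takes a point from camera to world coordinates); the wrist camera has in their place "tool_from_camera" (4x4, takes a point from camera to tool coordinates, whose origin is the TCP and whose axes are the tool frame's). Camera axes: x right, y up, looking along -z (the intrinsics and any distortion apply to the point x, -y, -z); pixel columns grow to the right and rows downward; lengths in m; the calibration is good to about 2 mm. A picture is of the moment at which its call begins: read the wrist's pose just before it. camera_model takes no time and is no camera call.
- hand_in(): hands the job in, once; it reports no verdict.
The state is a dict: "time_s": time; "q": joint angles; "dq": joint speeds; "joint_efforts": joint torques, N m; "eef_pos": TCP position; "eef_rot": TCP orientation; "wrist_force": force on the tool from outside, world axes, zero at the start; "torque": the same for the moment, N m; "opening": opening from 0.0 (shut) to 1.0 (fully open).
Only numpy, scipy, OpenCV 4.12 (cv2) and the standard library are available. Lean on these libraries where they do the work, as an engineer would, in place of code of your own. Each camera call takes 0.05 s, during which the arm holds its last target.

## Working session

There is one attempt and no reset: what is moved stays moved. The work goes in short steps, Python scripts to look and compute and a tool call to move; the robot and the scene stay as the last step left them, time stands still between calls to the robot, and variables do not carry over. Pictures are saved under pics/ and viewed, and the job is handed in when it is done.

Besides the shell and the picture viewer there is one more tool, called by a JSON object that holds its "fn" and its "kwargs". step_arm: Moves the arm, as the interface text tells. Its arguments: {"type":"object","properties":{"xyz":{"type":"array"},"spin":{"type":"array"},"fingers":{"type":"array"}},"required":["xyz","spin","fingers"]}

```bash
mkdir -p pics; ls
python3 - <<'E'
from bench import ctrl, eyes
import cv2, numpy as np
np.set_printoptions(precision=4,suppress=True)
o=ctrl.get_obs(); print(o)
for n in ["scene","side","wrist"]:
    m=eyes.camera_model(n); print(n,m)
    im=eyes.camera(n); cv2.imwrite(f"pics/{n}0.png",im[:,:,::-1])
print(ctrl.tcp_to_tips)
E
```

```text
pics
{'time_s': 0.0, 'q': array([ 0.9807,  0.1815,  1.608 ,  0.    ,  1.3538, -0.2063]), 'dq': array([ 0.0007, -0.0008,  0.0007, -0.0004, -0.001 , -0.0006]), 'joint_efforts': array([ -0.0001, -44.4845, -35.1356,  -0.    ,   0.0085,   0.    ]), 'eef_pos': array([0.215 , 0.5327, 0.2414]), 'eef_rot': array([ 0.5856, -0.3957,  0.5868,  0.3952]), 'wrist_force': array([ 0.3905, -1.0435,  0.0469]), 'torque': array([-0.0201, -0.0152,  0.0043]), 'opening': 0.997137439462297}
scene {'vertical_fov': 54.50192260689744, 'cx': 280.7792437761164, 'cy': 205.68200239158426, 'pose': array([[ 0.6228, -0.6597,  0.4206,  1.0424],
       [ 0.7824,  0.5223, -0.3391, -0.4019],
       [ 0.004 ,  0.5403,  0.8415,  1.0389],
       [ 0.    ,  0.    ,  0.    ,  1.    ]])}
side {'vertical_fov': 42.17534868056119, 'cx': 284.8887214042839, 'cy': 217.5091731475701, 'pose': array([[ 0.9641,  0.1831, -0.1922,  0.2898],
       [-0.2654,  0.6776, -0.6858, -1.0283],
       [ 0.0047,  0.7122,  0.7019,  1.1059],
       [ 0.    ,  0.    ,  0.    ,  1.    ]])}
wrist {'vertical_fov': 63.26418910254661, 'cx': 274.36687458195644, 'cy': 201.38990684455464, 'tool_from_camera': array([[ 0.0013,  0.2983, -0.9545, -0.132 ],
       [ 0.0009,  0.9545,  0.2983,  0.0756],
       [ 1.    , -0.0013,  0.001 ,  0.0009],
       [ 0.    ,  0.    ,  0.    ,  1.    ]])}
0.011
```

View pics/scene0.png

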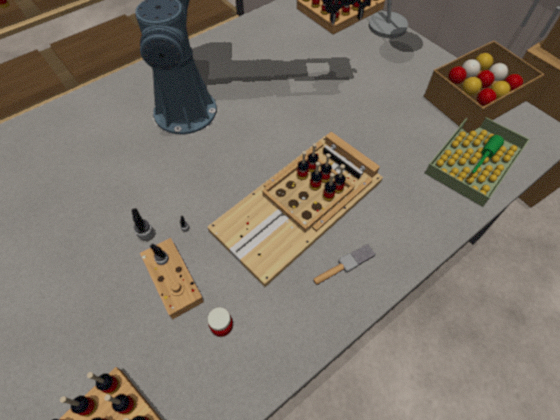

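View pics/side0.png

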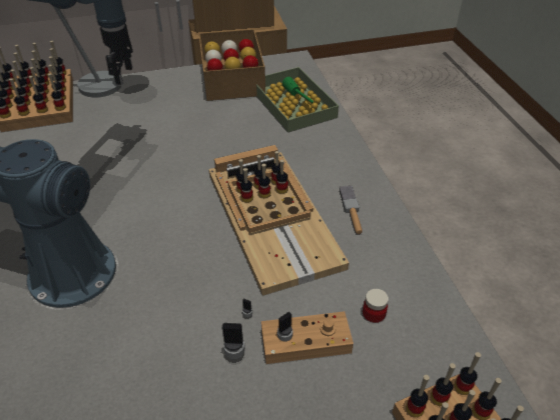

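View pics/wrist0.png

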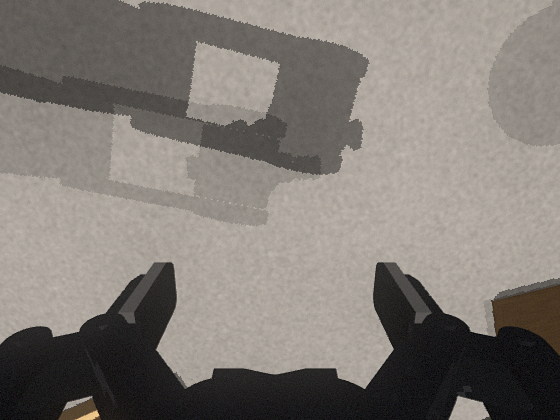

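```bash
cat > h.py <<'E'
import numpy as np, cv2
from bench import ctrl, eyes
np.set_printoptions(precision=4,suppress=True)
from scipy.spatial.transform import Rotation as R
def T_tool(o=None):
    o=o or ctrl.get_obs(); q=o['eef_rot']; T=np.eye(4)
    T[:3,:3]=R.from_quat([q[1],q[2],q[3],q[0]]).as_matrix(); T[:3,3]=o['eef_pos']; return T
def model(n,T=None):
    m=eyes.camera_model(n); P=m['pose'] if 'pose' in m else T@m['tool_from_camera']
    return 210/np.tan(np.radians(m['vertical_fov']/2)),m['cx'],m['cy'],np.array(P)
def ray(n,u,v,T=None):
    f,cx,cy,P=model(n,T); d=P[:3,:3]@np.array([(u-cx)/f,-(v-cy)/f,-1]); return P[:3,3],d/np.linalg.norm(d)
def onz(n,u,v,z,T=None):
    c,d=ray(n,u,v,T); return c+d*(z-c[2])/d[2]
def proj(n,X,T=None):
    f,cx,cy,P=model(n,T); x=P[:3,:3].T@(np.array(X)-P[:3,3]); return np.array([cx+f*x[0]/-x[2],cy-f*x[1]/-x[2]])
def tri(a,b):
    A=np.zeros((3,3));B=np.zeros(3)
    for c,d in (a,b):
        M=np.eye(3)-np.outer(d,d);A+=M;B+=M@c
    X=np.linalg.solve(A,B); return X,[np.linalg.norm((np.eye(3)-np.outer(d,d))@(X-c)) for c,d in (a,b)]
E
python3 - <<'E'
import cv2,numpy as np
a=cv2.imread('pics/scene0.png');b=cv2.imread('pics/side0.png')
def crop(im,x,y,w,h,s,n): cv2.imwrite(n,cv2.resize(im[y:y+h,x:x+w],None,fx=s,fy=s,interpolation=cv2.INTER_CUBIC))
crop(a,125,195,120,130,4,'pics/c_scene_rack.png')
crop(b,215,285,180,85,4,'pics/c_side_rack.png')
crop(a,200,125,190,160,4,'pics/c_scene_board.png')
crop(b,200,140,155,150,4,'pics/c_side_board.png')
E
```

```text
(no output)
```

View pics/c_scene_rack.png

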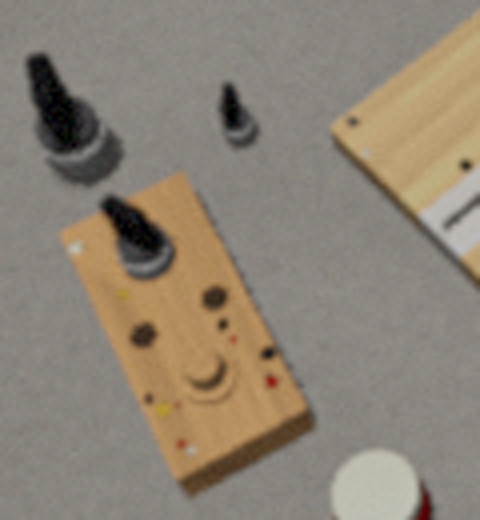

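View pics/c_side_rack.png

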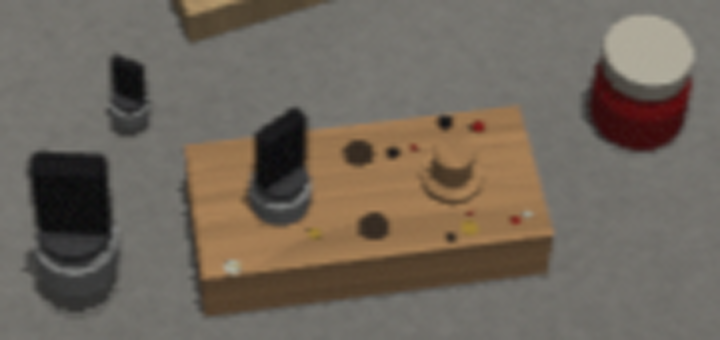

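View pics/c_scene_board.png

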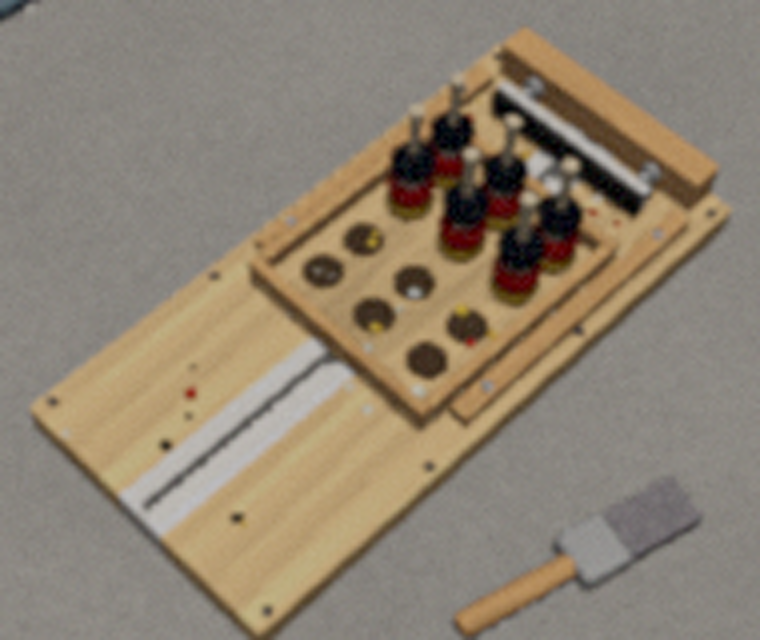

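View pics/c_side_board.png

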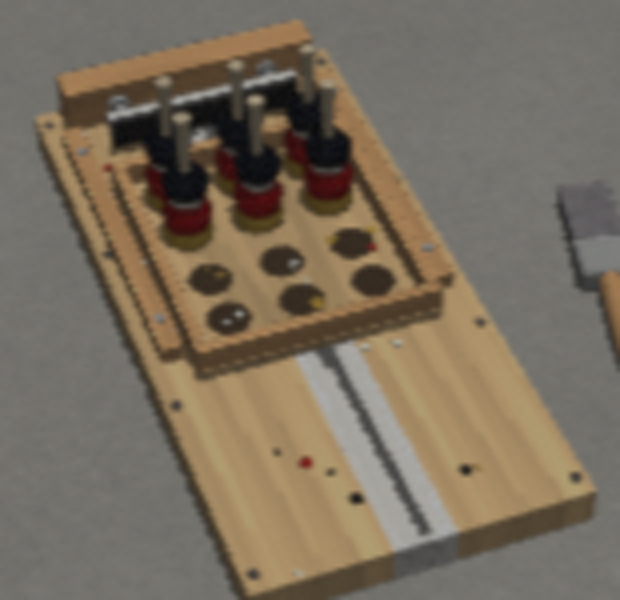

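Run:
```python
from h import *
S=lambda x,y:(200+x/4,125+y/4); D=lambda x,y:(200+x/4,140+y/4)
print('scene board')
for p in [(33,408),(262,636),(728,206),(148,506),(335,355)]: print(p,onz('scene',*S(*p),.028))
print('side board')
for p in [(243,598),(595,492),(38,120),(425,532),(330,352)]: print(p,onz('side',*D(*p),.028))
print('tray end corners z.056')
for p in [(255,268),(422,412)]: print(onz('scene',*S(*p),.056))
for p in [(197,362),(440,292)]: print(onz('side',*D(*p),.056))
r=lambda x,y:(125+x/4,195+y/4); q=lambda x,y:(215+x/4,285+y/4)
print('stud top',onz('scene',*r(113,203),.114),onz('side',*q(280,119),.114),tri(ray('scene',*r(113,203)),ray('side',*q(280,119))))
print('rack corners scene'); 
for p in [(62,233),(182,174),(313,415),(185,482)]: print(onz('scene',*r(*p),.04))
print('side');
for p in [(187,147),(518,108),(551,237),(204,277)]: print(onz('side',*q(*p),.04))
print('sleeve widths side', np.linalg.norm(onz('side',*q(250,195),.055)-onz('side',*q(310,195),.055)),
 'big',np.linalg.norm(onz('side',*q(36,262),.03)-onz('side',*q(119,262),.03)),'small',np.linalg.norm(onz('side',*q(110,112),.03)-onz('side',*q(149,112),.03)))
print('dog',onz('scene',*r(205,362),.068),onz('side',*q(455,150),.068)); print(T_tool())
```

```text
scene board
(33, 408) [ 0.4653 -0.2014  0.028 ]
(262, 636) [ 0.7032 -0.1779  0.028 ]
(728, 206) [0.6475 0.3178 0.028 ]
(148, 506) [ 0.5794 -0.1819  0.028 ]
(335, 355) [ 0.5643 -0.005   0.028 ]
side board
(243, 598) [ 0.4594 -0.2053  0.028 ]
(595, 492) [ 0.7006 -0.181   0.028 ]
(38, 120) [0.4156 0.2873 0.028 ]
(425, 532) [ 0.5841 -0.1842  0.028 ]
(330, 352) [ 0.5676 -0.0133  0.028 ]
tray end corners z.056
[ 0.4829 -0.0152  0.056 ]
[0.651  0.0022 0.056 ]
[ 0.4719 -0.0254  0.056 ]
[ 0.6492 -0.0035  0.056 ]
stud top [ 0.4739 -0.3574  0.114 ] [ 0.4809 -0.3527  0.114 ] (array([ 0.4792, -0.358 ,  0.1222]), [np.float64(0.00026181485929483025), np.float64(0.000261814859294654)])
rack corners scene
[ 0.4272 -0.3919  0.04  ]
[ 0.4382 -0.3055  0.04  ]
[ 0.6405 -0.3283  0.04  ]
[ 0.6277 -0.4137  0.04  ]
side
[ 0.4375 -0.307   0.04  ]
[ 0.6335 -0.3317  0.04  ]
[ 0.6214 -0.4198  0.04  ]
[ 0.4263 -0.3932  0.04  ]
sleeve widths side 0.03389813252618978 big 0.04676043585793089 small 0.023280058951739662
dog [ 0.5805 -0.3647  0.068 ] [ 0.58   -0.3679  0.068 ]
[[-0.0008 -0.9272  0.3744  0.2151]
 [-0.0011  0.3744  0.9272  0.5328]
 [-1.      0.0003 -0.0013  0.2416]
 [ 0.      0.      0.      1.    ]]
```

Run:
```python
from h import *
q=lambda x,y:(215+x/4,285+y/4)
a=onz('side',*q(256,129),.114);b=onz('side',*q(303,111),.114);print(a,b,np.linalg.norm(b-a),np.degrees(np.arctan2(*(b-a)[1::-1])))
o=ctrl.get_obs();print(o['eef_pos'],np.degrees(np.arctan2(T_tool()[1,2],T_tool()[0,2])))
```

```text
[ 0.4665 -0.3556  0.114 ] [ 0.4945 -0.3509  0.114 ] 0.028457604176391895 9.548989475963516
[0.2151 0.5328 0.2416] 68.00969950091846
```

{"fn": "step_arm", "kwargs": {"xyz": [[265,-889,20],[265,-889,20],[265,-889,20],[265,-889,20],[265,-889,20],[265,-889,20],[265,-889,20],[265,-889,20],[265,-889,20],[265,-889,20]], "spin": [0.56,0.56,0.56,0.56,0.56,0.56,0.56,0.56,0.56,0.56], "fingers": [100,100,100,100,100,100,100,100,100,100]}}

```text
time_s: 1.15
eef_pos: [0.3551, 0.0638, 0.2532]
eef_rot: [-0.454, 0.542, -0.454, -0.542]
wrist_force: [0.9, 0.7, -0.2]
opening: 1.003
```

{"fn": "step_arm", "kwargs": {"xyz": [[125,-420,10],[125,-420,10],[125,-420,10],[125,-420,10],[125,-420,10],[125,-420,10],[125,-420,10],[125,-420,10],[125,-420,10],[125,-420,10]], "spin": [0,0,0,0,0,0,0,0,0,0], "fingers": [100,100,100,100,100,100,100,100,100,100]}}

```text
time_s: 2.15
eef_pos: [0.48, -0.3587, 0.2618]
eef_rot: [0.455, -0.541, 0.455, 0.541]
wrist_force: [0.0, -0.4, -0.5]
opening: 1.001
```

Run:
```python
from h import *
T=T_tool();np.save('T1.npy',T);im=eyes.camera('wrist');cv2.imwrite('pics/w1.png',im[:,:,::-1]);print(T, np.degrees(np.arctan2(T[1,2],T[0,2])))
```

```text
[[-0.0006 -0.9852 -0.1716  0.48  ]
 [-0.0005 -0.1716  0.9852 -0.3587]
 [-1.      0.0007 -0.0004  0.2618]
 [ 0.      0.      0.      1.    ]] 99.8807921351815
```

View pics/w1.png

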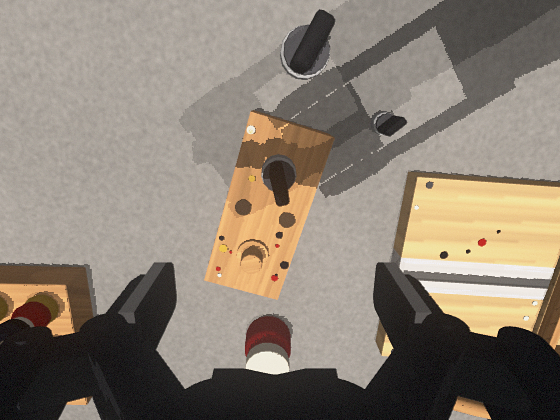

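Run:
```python
from h import *
im=cv2.imread('pics/w1.png')
cv2.imwrite('pics/w1c.png',cv2.resize(im[145:215,240:320],None,fx=8,fy=8,interpolation=cv2.INTER_CUBIC))
T=np.load('T1.npy');print(proj('wrist',[.48,-.3555,.114],T),proj('wrist',[.48,-.3555,.07],T),proj('wrist',[.48,-.3555,.058],T))
```

```text
[277.9321 188.5854] [277.5623 176.7804] [277.4772 174.0626]
```

View pics/w1c.png

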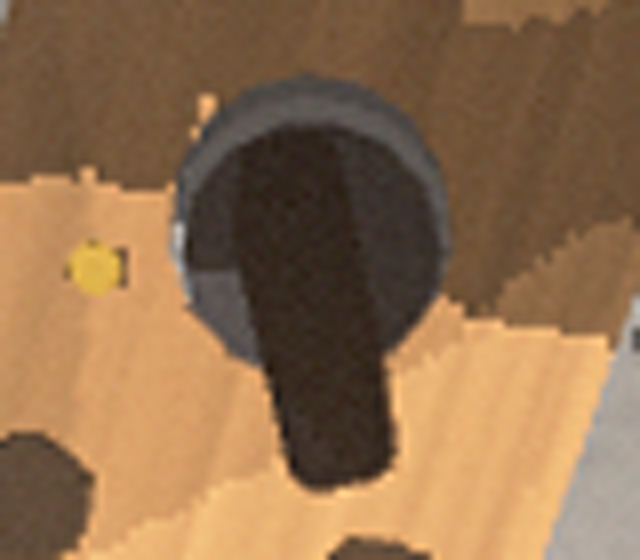

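Run:
```python
from h import *
im=cv2.imread('pics/w1.png');T=np.load('T1.npy')
c=lambda x,y:onz('wrist',240+x/8-.06,145+y/8-.06,.114,T)
for a,b in [((245,240),(290,470)),((350,190),(395,450))]:
    A,B=c(*a),c(*b);print(A,B,np.degrees(np.arctan2(*(B-A)[1::-1])))
e=c(342,487);print('end',e)
# sleeve top ellipse ~ z=.058: extents
for p in [(187,240),(447,240),(315,125),(315,375)]: print(onz('wrist',240+p[0]/8,145+p[1]/8,.058,T))
# rack long edges
for p in [(250,110),(333,135),(278,299),(205,281)]: print('rack',onz('wrist',*p,.04,T))
for p in [(413,172),(400,262),(553,276)]: print('board',onz('wrist',*p,.028,T))
```

```text
[ 0.4694 -0.3637  0.114 ] [ 0.4935 -0.3546  0.114 ] 20.58404825831215
[ 0.4622 -0.3538  0.114 ] [ 0.4893 -0.3439  0.114 ] 20.04515633801325
end [ 0.4944 -0.3488  0.114 ]
[ 0.4834 -0.3693  0.058 ]
[ 0.4777 -0.3371  0.058 ]
[ 0.4662 -0.356   0.058 ]
[ 0.498  -0.3503  0.058 ]
rack [ 0.4241 -0.3933  0.04  ]
rack [ 0.4339 -0.3058  0.04  ]
rack [ 0.6338 -0.3274  0.04  ]
rack [ 0.6248 -0.4159  0.04  ]
board [ 0.4587 -0.2085  0.028 ]
board [ 0.5666 -0.192   0.028 ]
board [ 0.5527 -0.0055  0.028 ]
```

{"fn": "step_arm", "kwargs": {"xyz": [[0,5,0],[0,5,-40],[0,5,-80],[0,5,-120],[0,5,-150],[0,5,-169],[0,5,-169],[0,5,-169]], "spin": [0.15,0.183,0.183,0.183,0.183,0.183,0.183,0.183], "fingers": [60,60,60,60,60,60,60,60]}}

```text
time_s: 3.0
eef_pos: [0.4801, -0.3485, 0.0945]
eef_rot: [0.402, -0.581, 0.402, 0.582]
wrist_force: [0.5, 0.5, 0.6]
opening: 0.6
```

Run:
```python
from h import *
T=T_tool();im=eyes.camera('wrist');cv2.imwrite('pics/w2.png',im[:,:,::-1]);print(T, np.degrees(np.arctan2(T[1,2],T[0,2])))
```

```text
[[-0.0002 -0.9359 -0.3523  0.4801]
 [ 0.0003 -0.3523  0.9359 -0.3485]
 [-1.      0.0001  0.0003  0.0945]
 [ 0.      0.      0.      1.    ]] 110.62536707086836
```

View pics/w2.png

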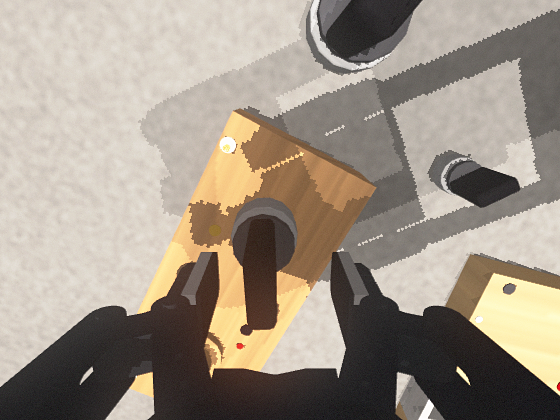

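Run:
```python
from h import *
T=T_tool()
for p in [(262,328),(246,300),(277,300)]:
    X=onz('wrist',*p,.114,T);print(X,T[:3,:3].T@(X-T[:3,3]))
print(ctrl.get_obs()['eef_pos'])
```

```text
[ 0.494  -0.3492  0.114 ] [-0.0185 -0.0125 -0.0046]
[ 0.4843 -0.3593  0.114 ] [-0.0185  0.0002 -0.0106]
[ 0.4801 -0.3482  0.114 ] [-0.0185  0.0002  0.0013]
[ 0.4807 -0.3493  0.0955]
```

{"fn": "step_arm", "kwargs": {"xyz": [[-1.7,-5.5,-2],[-1.7,-5.5,-2],[-1.7,-5.5,-2],[-1.7,-5.5,-2],[-1.7,-5.5,-2],[-1.7,-5.5,-2],[-1.7,-5.5,-2],[-1.7,-5.5,-2]], "spin": [0,0,0,0,0,0,0,0], "fingers": [60,60,10,0,0,0,0,0]}}

```text
time_s: 3.85
eef_pos: [0.4785, -0.355, 0.0923]
eef_rot: [-0.403, 0.581, -0.403, -0.581]
wrist_force: [-1.0, 1.2, 4.8]
opening: 0.129
```

Run:
```python
from h import *
T=T_tool();im=eyes.camera('wrist');cv2.imwrite('pics/w3.png',im[:,:,::-1]);o=ctrl.get_obs();print(o['eef_pos'],o['wrist_force'],o['torque'],o['opening']*85)
```

```text
[ 0.4785 -0.355   0.0923] [-1.6425  0.6528  4.4044] [ 0.1852  0.2269 -0.0264] 11.496874597024217
```

View pics/w3.png

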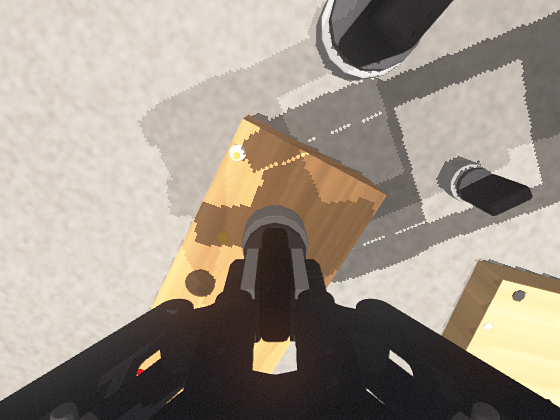

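{"fn": "step_arm", "kwargs": {"xyz": [[0,0,20],[0,0,50],[0,0,80],[20,55,80],[40,100,80],[60,150,80],[80,200,80],[94,255,80],[94,255,80],[94,255,80]], "spin": [0,0,0,-0.15,-0.3,-0.45,-0.6,-0.75,-0.9,-1.05], "fingers": [0,0,0,0,0,0,0,0,0,0]}}

```text
time_s: 4.9
eef_pos: [0.5724, -0.0945, 0.1705]
eef_rot: [0.633, -0.314, 0.633, 0.317]
wrist_force: [-0.6, -0.7, -3.6]
opening: 0.13
```

Run:
```python
from h import *
T=T_tool();o=ctrl.get_obs();print(o['eef_pos'],o['wrist_force'],o['opening']*85, np.degrees(np.arctan2(T[1,2],T[0,2])),o['q'])
```

```text
[ 0.5724 -0.0945  0.1705] [-0.5746 -0.6936 -3.5797] 11.021969011168556 52.98242270607515 [-0.3692  0.2663  1.6567  0.0021  1.2214 -1.2946]
```

{"fn": "step_arm", "kwargs": {"xyz": [[0,-3,0],[0,-3,0],[0,-3,0],[0,-3,0],[0,-3,0],[0,-3,0],[0,-3,0],[0,-3,0],[0,-3,0]], "spin": [-0.15,-0.3,-0.45,-0.6,-0.73,-0.775,-0.775,-0.775,-0.775], "fingers": [0,0,0,0,0,0,0,0,0]}}

```text
time_s: 5.8
eef_pos: [0.5721, -0.1027, 0.1715]
eef_rot: [0.705, -0.053, 0.705, 0.054]
wrist_force: [0.2, 0.5, -4.3]
opening: 0.128
```

Run:
```python
from h import *
T=T_tool();np.save('T4.npy',T);
o=ctrl.get_obs()
for n in ['wrist','scene','side']: cv2.imwrite(f'pics/{n}4.png',eyes.camera(n)[:,:,::-1])
print(o['eef_pos'],o['wrist_force'],o['opening']*85, np.degrees(np.arctan2(T[1,2],T[0,2])),o['q'])
```

```text
[ 0.5721 -0.1027  0.1715] [ 0.1763  0.4721 -4.3307] 10.900603908692917 8.696855137396982 [-0.3818  0.2666  1.6542  0.      1.2216 -0.5336]
```

View pics/wrist4.png

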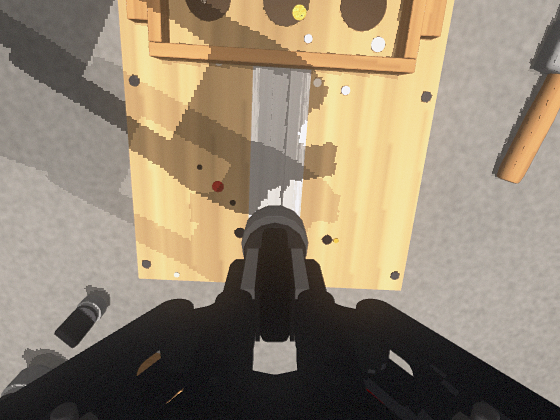

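View pics/side4.png

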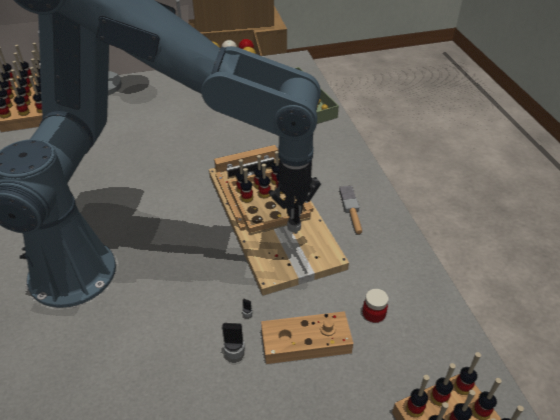

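Run:
```python
import cv2
im=cv2.imread('pics/wrist4.png')
cv2.imwrite('pics/w4c.png',cv2.resize(im[40:240,230:350],None,fx=4,fy=3,interpolation=cv2.INTER_CUBIC))
cv2.imwrite('pics/w4d.png',cv2.resize(im[40:310,110:450],None,fx=2.2,fy=2.2,interpolation=cv2.INTER_CUBIC))
```

```text
(no output)
```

View pics/w4c.png

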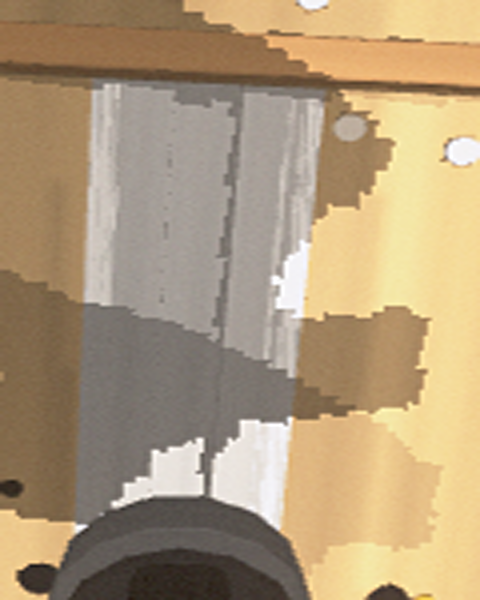

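View pics/w4d.png

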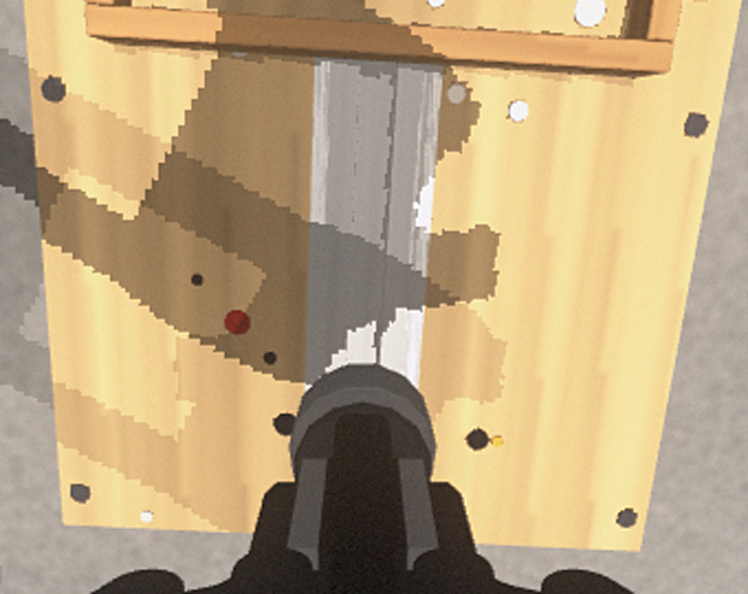

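Run:
```python
from h import *
T=np.load('T4.npy')
c=lambda x,y,z=.028:onz('wrist',230+x/4-.4,40+y/3-.4,z,T)
d=lambda x,y,z=.028:onz('wrist',110+x/2.2-.3,40+y/2.2-.3,z,T)
def ang(A,B): return np.degrees(np.arctan2(*(B-A)[1::-1]))
L1,L2=c(92,100),c(78,480);R1,R2=c(324,110),c(285,500)
print('railL',L1,L2,ang(L2,L1));print('railR',R1,R2,ang(R2,R1))
B1,B2=d(24,5),d(63,523);C1,C2=d(742,30),d(640,550)
print('bL',B1,B2,ang(B2,B1));print('bR',C1,C2,ang(C2,C1), 'end',ang(B2,C2))
print('width',np.linalg.norm(B2-C2))
print('mid end',(B2+C2)/2)
t1,t2=d(87,36,.056),d(671,72,.056);print('tray end',t1,t2,(t1+t2)/2,ang(t1,t2),np.linalg.norm(t1-t2))
u=np.array([np.cos(np.radians(96)),np.sin(np.radians(96)),0]);n=np.array([u[1],-u[0],0])
for nm,P in [('rail',(L1+R1)/2),('rail',(L2+R2)/2),('board',(B2+C2)/2),('board',(B1+C1)/2),('tcp',T[:3,3])]: print(nm,P@n)
e=T.copy(); print('stud sleeve: left/right')
for p in [(68,560),(300,560)]: X=onz('wrist',230+p[0]/4,40+p[1]/3,.105+.028,T);print((T[:3,:3].T@(X-T[:3,3])))
```

```text
railL [ 0.5426 -0.0139  0.028 ] [ 0.553  -0.1138  0.028 ] 95.9705042638679
railR [ 0.5864 -0.0095  0.028 ] [ 0.5973 -0.113   0.028 ] 95.99952859046151
bL [ 0.4433 -0.0074  0.028 ] [ 0.463  -0.2027  0.028 ] 95.75233997706752
bR [0.6839 0.0217 0.028 ] [ 0.7023 -0.1786  0.028 ] 95.23771385527232 end 5.7452032342811705
width 0.2404953571557824
mid end [ 0.5826 -0.1907  0.028 ]
tray end [ 0.4745 -0.0152  0.056 ] [0.6534 0.0019 0.056 ] [ 0.5639 -0.0067  0.056 ] 5.463924668054388 0.1797138743596747
rail 0.5601820845379388
rail 0.5601557901602154
board 0.5595005685965676
board 0.5612632027281147
tcp 0.5582306076008584
stud sleeve: left/right
[ 0.0385  0.009  -0.0138]
[0.0385 0.009  0.0174]
```

Run:
```python
from h import *
T=T_tool();print(T[:3,3],np.degrees(np.arctan2(T[1,2],T[0,2])))
```

```text
[ 0.5723 -0.1028  0.1719] 8.663024721673233
```

{"fn": "step_arm", "kwargs": {"xyz": [[1,0,-35],[1,0,-65],[1,0,-74],[1,0,-74],[1,0,-74],[1,0,-74]], "spin": [-0.05,-0.05,-0.05,-0.05,-0.05,-0.05], "fingers": [0,0,0,0,0,0]}}

```text
time_s: 6.55
eef_pos: [0.5748, -0.1034, 0.1]
eef_rot: [0.707, -0.036, 0.705, 0.035]
wrist_force: [-0.1, 0.5, -3.9]
opening: 0.133
```

Run:
```python
from h import *
T=T_tool();np.save('T5.npy',T);
o=ctrl.get_obs()
for n in ['wrist','scene','side']: cv2.imwrite(f'pics/{n}5.png',eyes.camera(n)[:,:,::-1])
print(o['eef_pos'],o['wrist_force'],o['opening']*85, np.degrees(np.arctan2(T[1,2],T[0,2])))
im=cv2.imread('pics/wrist5.png')
cv2.imwrite('pics/w5c.png',cv2.resize(im[100:350,180:380],None,fx=4,fy=2.4,interpolation=cv2.INTER_CUBIC))
a=cv2.imread('pics/scene5.png')[150:270,220:330];b=cv2.imread('pics/side5.png')[180:290,240:350]
cv2.imwrite('pics/ss5.png',np.hstack([cv2.resize(a,(400,440),interpolation=cv2.INTER_CUBIC),cv2.resize(b,(400,440),interpolation=cv2.INTER_CUBIC)]))
```

```text
[ 0.5748 -0.1034  0.1   ] [-0.1408  0.5427 -3.9158] 11.271012796433464 5.782333049368439
```

View pics/w5c.png

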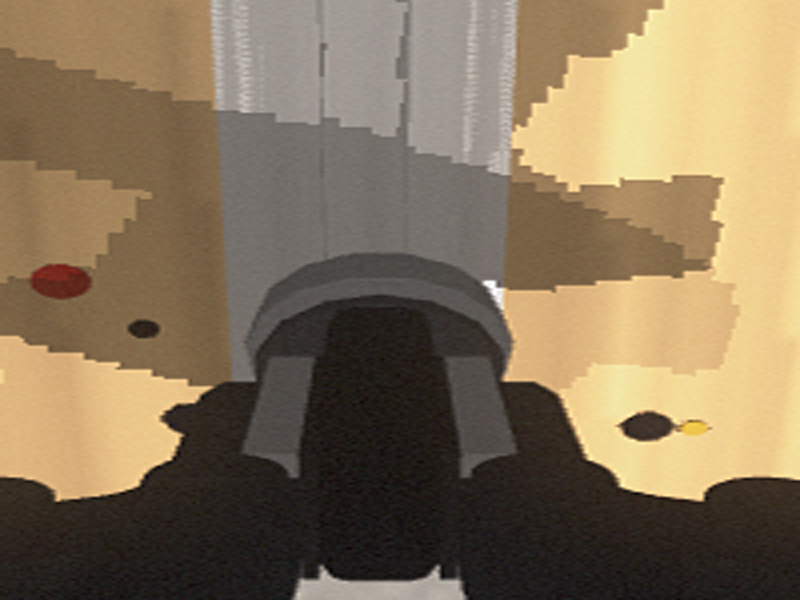

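View pics/ss5.png

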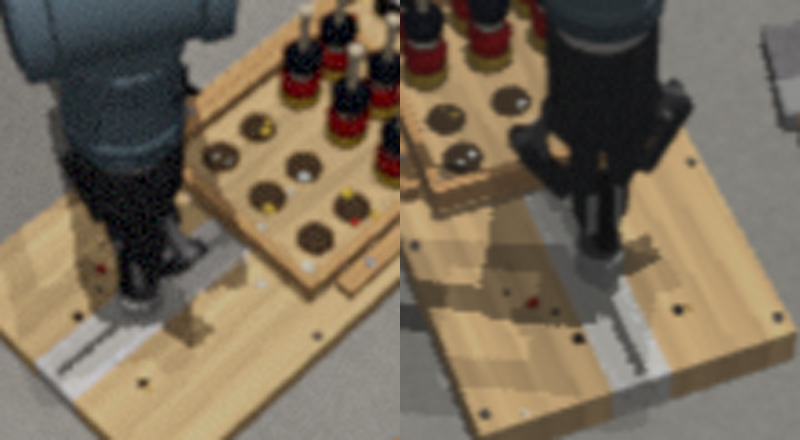

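Run:
```python
from h import *
T=np.load('T5.npy')
def tl(x,y,z):
    X=onz('wrist',180+(x+.5)/4-.5,100+(y+.5)/2.4-.5,z,T);return (T[:3,:3].T@(X-T[:3,3]))*1000
for p in [(249,340,.0657),(512,340,.0657),(247,350,.056),(513,350,.056)]: print('sleeve',tl(*p))
for p in [(215,60,.028),(517,60,.028),(229,290,.028),(504,290,.028),(322,120,.028),(404,120,.028),(325,240,.028),(405,240,.028)]: print('rail',tl(*p))
for p in [(318,570,.1217),(455,570,.1217)]: print('handle',tl(*p))
```

```text
sleeve [ 34.227    2.3373 -16.3133]
sleeve [34.3335  2.3246 18.5741]
sleeve [ 43.9338  -4.5606 -17.6695]
sleeve [44.0482 -4.5758 19.8259]
rail [ 71.8162  59.8032 -23.1268]
rail [71.951  59.834  21.0702]
rail [ 71.9106  -0.0614 -23.0019]
rail [72.0445 -0.0683 20.8743]
rail [71.8864 45.1701 -7.6442]
rail [71.9238 45.1761  4.6209]
rail [71.9359 13.8544 -7.5388]
rail [71.9741 13.8549  4.9796]
handle [-21.7145 -13.0194  -4.9597]
handle [-21.674  -13.0384   8.3096]
```

{"fn": "step_arm", "kwargs": {"xyz": [[-2.1,-0.2,0],[-2.1,-0.2,-3],[-2.1,-0.2,-5],[-2.1,-0.2,-7],[-2.1,-0.2,-9],[-2.1,-0.2,-9]], "spin": [0,0,0,0,0,0], "fingers": [0,0,0,0,0,0]}}

```text
time_s: 7.3
eef_pos: [0.5712, -0.103, 0.0886]
eef_rot: [0.706, -0.035, 0.706, 0.036]
wrist_force: [-0.5, -0.1, -2.9]
opening: 0.131
```

{"fn": "step_arm", "kwargs": {"xyz": [[0,0,-2],[0,0,-4],[0,0,-6],[0,0,-7.5],[0,0,-7.5],[0,0,-7.5]], "spin": [0,0,0,0,0,0], "fingers": [0,0,0,0,0,0]}}

```text
time_s: 7.9
eef_pos: [0.5712, -0.1031, 0.0814]
eef_rot: [0.706, -0.036, 0.706, 0.036]
wrist_force: [0.5, 0.8, -2.9]
opening: 0.135
```

Run:
```python
from h import *
T=T_tool();np.save('T6.npy',T);
o=ctrl.get_obs()
for n in ['wrist','side']: cv2.imwrite(f'pics/{n}6.png',eyes.camera(n)[:,:,::-1])
print(o['eef_pos'],o['wrist_force'],o['torque'],o['opening']*85, np.degrees(np.arctan2(T[1,2],T[0,2])))
im=cv2.imread('pics/wrist6.png')
cv2.imwrite('pics/w6c.png',cv2.resize(im[100:350,180:380],None,fx=4,fy=2.4,interpolation=cv2.INTER_CUBIC))
```

```text
[ 0.5712 -0.1031  0.0814] [ 0.5481  0.7958 -2.8676] [ 0.0373  0.0229 -0.0063] 11.434684576391822 5.771838644202689
```

View pics/w6c.png

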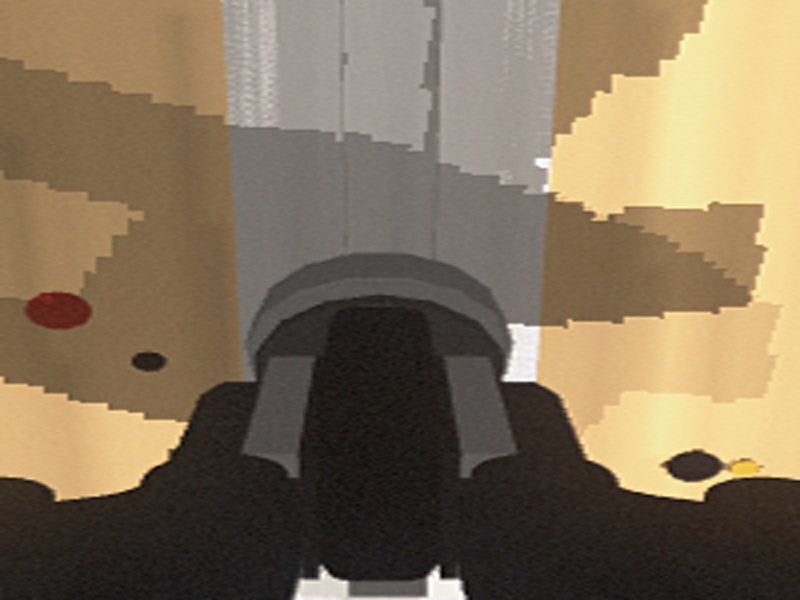

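{"fn": "step_arm", "kwargs": {"xyz": [[0,0,-0.7],[0,0,-1.2],[-1,10,-1.2],[-2,20,-1.2],[-3,30,-1.2],[-4,40,-1.2],[-5,50,-1.2],[-6,59,-1.2],[-6.6,65,-1.2],[-6.6,65,-1.2]], "spin": [0,0,0,0,0,0,0,0,0,0], "fingers": [0,0,0,0,0,0,0,0,0,0]}}

```text
time_s: 9.0
eef_pos: [0.5646, -0.0369, 0.0804]
eef_rot: [0.706, -0.036, 0.706, 0.036]
wrist_force: [0.4, 1.8, -1.9]
opening: 0.13
```

Run:
```python
from h import *
T=T_tool();np.save('T7.npy',T);
o=ctrl.get_obs()
for n in ['wrist','side']: cv2.imwrite(f'pics/{n}7.png',eyes.camera(n)[:,:,::-1])
print(o['eef_pos'],o['wrist_force'],o['torque'],o['opening']*85, np.degrees(np.arctan2(T[1,2],T[0,2])))
```

```text
[ 0.5646 -0.0369  0.0804] [ 0.4029  1.7736 -1.9395] [0.2675 0.0299 0.0062] 11.070770407918172 5.82774365129869
```

View pics/wrist7.png

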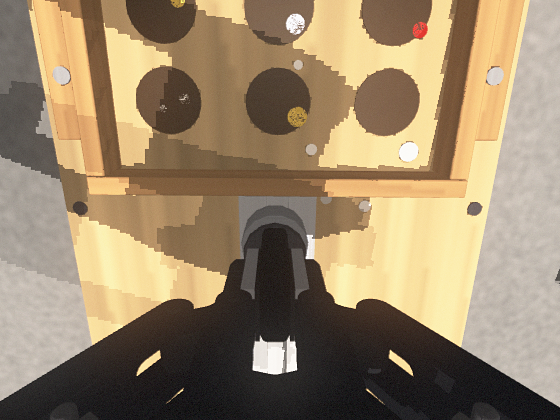

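{"fn": "step_arm", "kwargs": {"xyz": [[-0.3,3,0],[-0.6,6,0],[-0.9,9,0],[-1.2,12,0],[-1.5,14,0],[-1.7,16,0],[-1.9,18,0],[-2.1,20,0],[-2.3,22,0],[-2.5,24,0]], "spin": [0,0,0,0,0,0,0,0,0,0], "fingers": [0,0,0,0,0,0,0,0,0,0]}}

```text
time_s: 10.1
eef_pos: [0.5623, -0.0141, 0.0804]
eef_rot: [0.706, -0.036, 0.706, 0.035]
wrist_force: [0.7, -4.1, -1.2]
opening: 0.13
```

Run:
```python
from h import *
T=T_tool();np.save('T8.npy',T);
o=ctrl.get_obs()
for n in ['wrist']: cv2.imwrite(f'pics/{n}8.png',eyes.camera(n)[:,:,::-1])
print(o['eef_pos'],o['wrist_force'],o['torque'],o['opening']*85, np.degrees(np.arctan2(T[1,2],T[0,2])))
```

```text
[ 0.5623 -0.0141  0.0804] [ 0.734  -4.1069 -1.1695] [-0.9654 -0.1155 -0.0249] 11.007540437619097 5.762971028650383
```

View pics/wrist8.png

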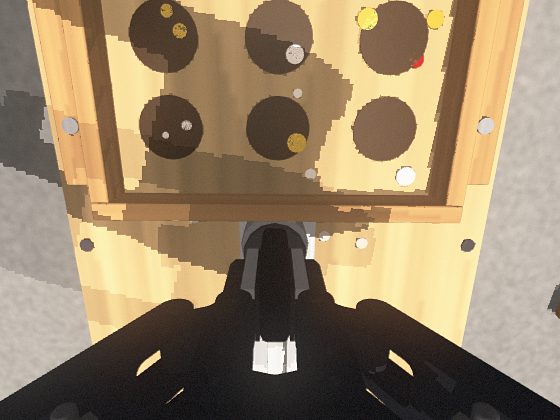

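{"fn": "step_arm", "kwargs": {"xyz": [[-0.2,2,0],[-0.4,4,0],[-0.6,6,0],[-0.8,8,0],[-0.9,9.5,0]], "spin": [0,0,0,0,0], "fingers": [0,0,0,0,0]}}

```text
time_s: 10.65
eef_pos: [0.5613, -0.0044, 0.0804]
eef_rot: [0.706, -0.036, 0.706, 0.036]
wrist_force: [0.4, -5.6, -1.1]
opening: 0.13
```

{"fn": "step_arm", "kwargs": {"xyz": [[-0.15,1.5,0],[-0.3,3,0],[-0.45,4.5,0],[-0.6,6,0]], "spin": [0,0,0,0], "fingers": [0,0,0,0]}}

```text
time_s: 11.05
eef_pos: [0.5607, 0.0015, 0.0804]
eef_rot: [0.706, -0.036, 0.706, 0.036]
wrist_force: [0.7, -4.7, -1.1]
opening: 0.13
```

{"fn": "step_arm", "kwargs": {"xyz": [[-0.1,1.2,0],[-0.2,2.4,0],[-0.4,3.6,0],[-0.5,4.8,0]], "spin": [0,0,0,0], "fingers": [0,0,0,0]}}

```text
time_s: 11.45
eef_pos: [0.5602, 0.0062, 0.0804]
eef_rot: [0.706, -0.036, 0.706, 0.036]
wrist_force: [0.8, -5.9, -1.2]
opening: 0.128
```

{"fn": "step_arm", "kwargs": {"xyz": [[-0.1,1.2,0],[-0.2,2.4,0],[-0.4,3.6,0]], "spin": [0,0,0], "fingers": [0,0,0]}}

```text
time_s: 11.75
eef_pos: [0.5599, 0.0098, 0.0804]
eef_rot: [0.706, -0.036, 0.706, 0.036]
wrist_force: [0.7, -5.5, -0.7]
opening: 0.124
```

{"fn": "step_arm", "kwargs": {"xyz": [[-0.1,1.2,0],[-0.2,2.4,0],[-0.4,3.6,0]], "spin": [0,0,0], "fingers": [0,0,0]}}

```text
time_s: 12.05
eef_pos: [0.5595, 0.0135, 0.0804]
eef_rot: [0.706, -0.036, 0.706, 0.036]
wrist_force: [1.3, -6.5, -1.7]
opening: 0.127
```

{"fn": "step_arm", "kwargs": {"xyz": [[-0.1,0.7,0],[-0.1,1.4,0]], "spin": [0,0], "fingers": [0,0]}}

```text
time_s: 12.25
eef_pos: [0.5595, 0.0143, 0.0804]
eef_rot: [0.706, -0.036, 0.706, 0.035]
wrist_force: [1.3, -6.9, -1.9]
opening: 0.131
```

{"fn": "step_arm", "kwargs": {"xyz": [[-0.1,0.7,0],[-0.1,1.4,0]], "spin": [0,0], "fingers": [0,0]}}

```text
time_s: 12.45
eef_pos: [0.5597, 0.0152, 0.0805]
eef_rot: [0.707, -0.036, 0.706, 0.035]
wrist_force: [1.1, -9.7, -2.1]
opening: 0.131
```

{"fn": "step_arm", "kwargs": {"xyz": [[-0.1,0.5,0],[-0.1,1.0,0],[-0.1,1.0,0]], "spin": [0,0,0], "fingers": [0,0,0]}}

```text
time_s: 12.75
eef_pos: [0.5599, 0.0158, 0.0805]
eef_rot: [0.707, -0.037, 0.706, 0.035]
wrist_force: [3.3, -11.5, -3.3]
opening: 0.129
```

{"fn": "step_arm", "kwargs": {"xyz": [[0,0.6,0],[0,1.2,0],[0,1.2,0]], "spin": [0,0,0], "fingers": [0,0,0]}}

```text
time_s: 13.05
eef_pos: [0.5601, 0.0167, 0.0806]
eef_rot: [0.707, -0.037, 0.705, 0.034]
wrist_force: [2.8, -11.0, -2.8]
opening: 0.126
```

Run:
```python
from h import *
T=T_tool();np.save('T9.npy',T);
o=ctrl.get_obs()
for n in ['wrist','scene','side']: cv2.imwrite(f'pics/{n}9.png',eyes.camera(n)[:,:,::-1])
o=ctrl.get_obs();print(o['eef_pos'],o['wrist_force'],o['torque'],o['opening']*85, np.degrees(np.arctan2(T[1,2],T[0,2])))
a=cv2.imread('pics/scene9.png')[120:240,250:390];b=cv2.imread('pics/side9.png')[140:260,210:330]
cv2.imwrite('pics/ss9.png',np.hstack([cv2.resize(a,(420,360),interpolation=cv2.INTER_CUBIC),cv2.resize(b,(360,360),interpolation=cv2.INTER_CUBIC)]))
```

```text
[0.5601 0.0167 0.0806] [  2.7151 -11.2023  -3.8615] [-2.3512 -0.5917 -0.0459] 10.888565789674276 5.7740859246935665
```

View pics/ss9.png

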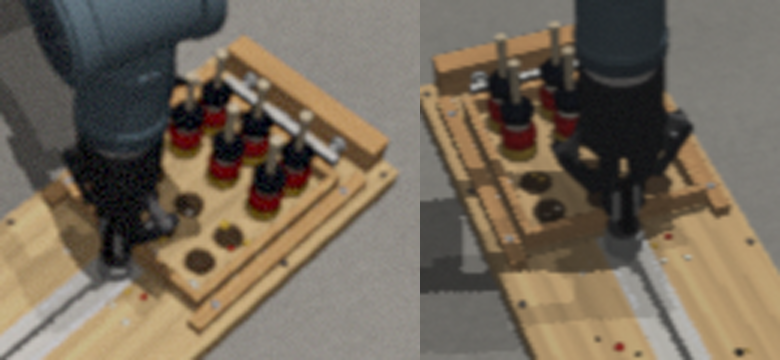

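View pics/wrist9.png

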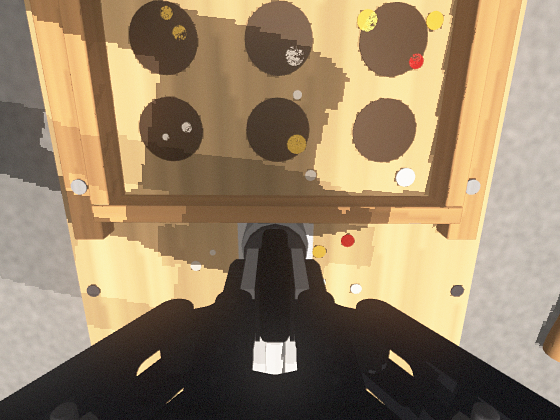

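{"fn": "step_arm", "kwargs": {"xyz": [[0,0.5,0],[0,0.5,0]], "spin": [0,0], "fingers": [0,0]}}

```text
time_s: 13.4
eef_pos: [0.5602, 0.0171, 0.0807]
eef_rot: [0.707, -0.037, 0.705, 0.034]
wrist_force: [3.6, -11.9, -3.3]
opening: 0.132
```

{"fn": "step_arm", "kwargs": {"xyz": [[0,0.5,0],[0,0.5,0]], "spin": [0,0], "fingers": [0,0]}}

```text
time_s: 13.6
eef_pos: [0.5602, 0.0176, 0.0808]
eef_rot: [0.707, -0.037, 0.705, 0.034]
wrist_force: [2.3, -12.3, -3.1]
opening: 0.132
```

Run:
```python
from h import *
T=T_tool();np.save('T10.npy',T);
for n in ['wrist']: cv2.imwrite(f'pics/{n}10.png',eyes.camera(n)[:,:,::-1])
o=ctrl.get_obs();print(o['eef_pos'],o['wrist_force'],o['torque'],o['q']);print(T[:3,:3])
A=[]
for k in ['6','8','9','10']:
    A.append(cv2.resize(cv2.imread(f'pics/wrist{k}.png')[190:380,235:320],(190,560),interpolation=cv2.INTER_CUBIC))
X=np.clip(np.hstack(A).astype(float)**.6*8,0,255).astype(np.uint8)
cv2.imwrite('pics/cmp10.png',X)
```

```text
[0.5601 0.0176 0.0808] [  2.4728 -12.3215  -1.5701] [-2.2435 -0.6081 -0.0493] [-0.1789  0.347   1.7613 -0.0031  1.0306 -0.278 ]
[[ 0.0023 -0.1005  0.9949]
 [-0.0031  0.9949  0.1005]
 [-1.     -0.0033  0.002 ]]
```

View pics/cmp10.png

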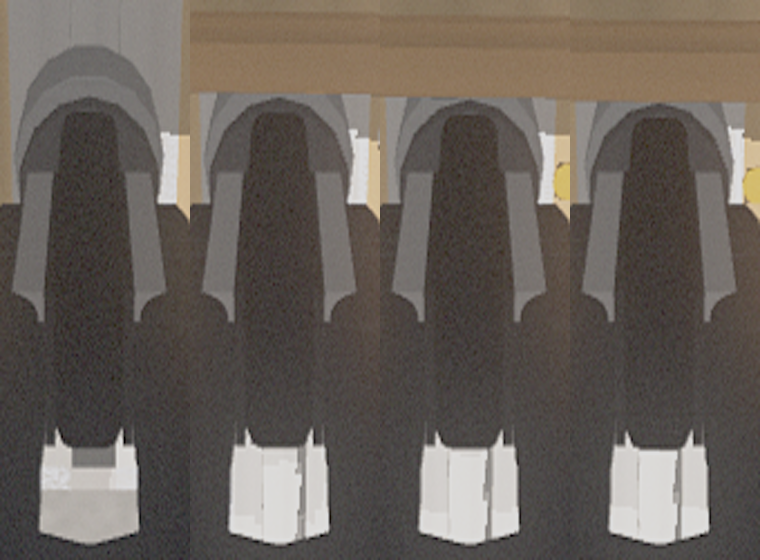

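{"fn": "step_arm", "kwargs": {"xyz": [[0,0.5,0],[0,0.8,0],[0,0.8,0]], "spin": [0,0,0], "fingers": [0,0,0]}}

```text
time_s: 13.95
eef_pos: [0.5602, 0.0182, 0.0809]
eef_rot: [0.707, -0.037, 0.705, 0.034]
wrist_force: [2.3, -11.9, -1.6]
opening: 0.128
```

{"fn": "step_arm", "kwargs": {"xyz": [[0,-0.4,-0.7],[0,-0.8,-1.4],[0,-0.8,-1.4]], "spin": [0,0,0], "fingers": [0,0,0]}}

```text
time_s: 14.25
eef_pos: [0.5603, 0.018, 0.0803]
eef_rot: [0.707, -0.037, 0.705, 0.035]
wrist_force: [-0.5, -9.3, 5.3]
opening: 0.129
```

```bash
cat > meas.py <<'E'
from h import *
import sys
# rim upper-left edge: detect tray front-top edge / and outer lower silhouette along columns, report tool y
def rim(fn,T):
    g=cv2.GaussianBlur(cv2.cvtColor(cv2.imread(fn),cv2.COLOR_BGR2Lab),(3,3),0)[:,:,0].astype(float)
    return g
E
python3 - <<'E'
from h import *
T=T_tool();np.save('T11.npy',T);
cv2.imwrite('pics/wrist11.png',eyes.camera('wrist')[:,:,::-1])
o=ctrl.get_obs();print(o['eef_pos'],o['wrist_force'],o['torque']);print(T[:3,:3])
A=[]
for k in ['8','9','10','11']:
    A.append(cv2.resize(cv2.imread(f'pics/wrist{k}.png')[190:380,235:320],(190,560),interpolation=cv2.INTER_CUBIC))
cv2.imwrite('pics/cmp11.png',np.clip(np.hstack(A).astype(float)**.6*8,0,255).astype(np.uint8))
# rim inner/outer edges at bright right part
A=[]
for k in ['8','9','10','11']:
    A.append(cv2.resize(cv2.imread(f'pics/wrist{k}.png')[185:240,380:420],(190,440),interpolation=cv2.INTER_CUBIC))
cv2.imwrite('pics/rim11.png',np.hstack(A))
E
```

```text
[0.5603 0.0179 0.0804] [-0.0088 -9.8715  6.8365] [-1.8885  0.0732 -0.0383]
[[ 0.0025 -0.1006  0.9949]
 [-0.0025  0.9949  0.1006]
 [-1.     -0.0028  0.0022]]
```

View pics/cmp11.png

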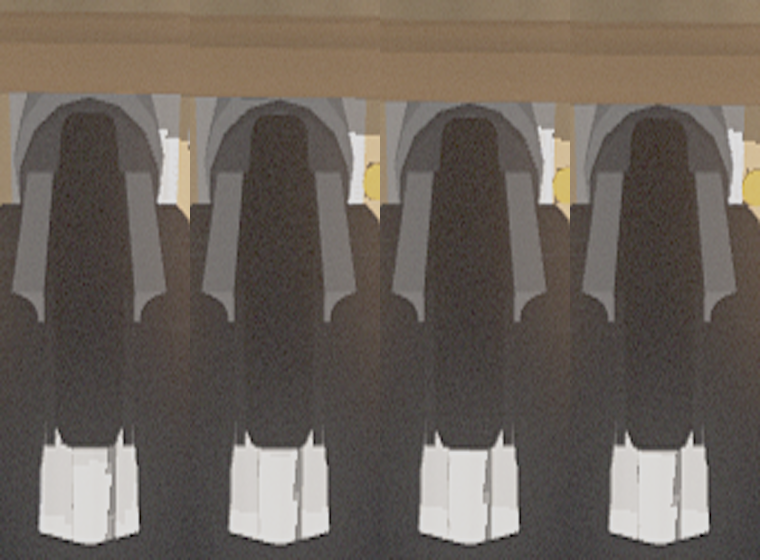

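View pics/rim11.png

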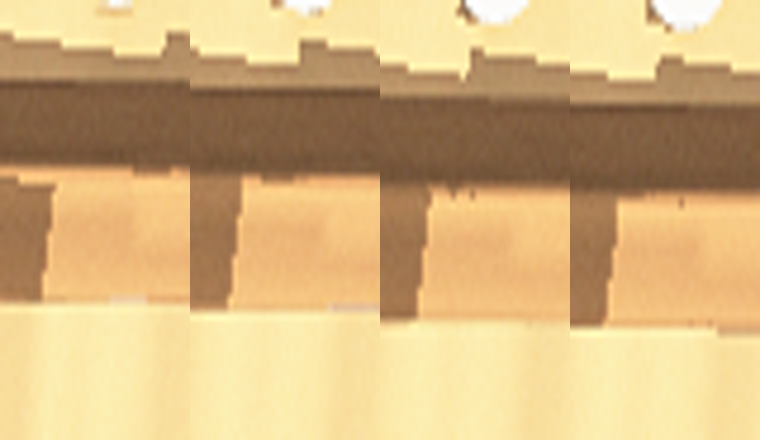

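{"fn": "step_arm", "kwargs": {"xyz": [[0,0,-1],[0,0,-2],[0,0,-3],[0,0,-3]], "spin": [0,0,0,0], "fingers": [0,0,0,0]}}

```text
time_s: 14.7
eef_pos: [0.5605, 0.0178, 0.0781]
eef_rot: [0.707, -0.037, 0.705, 0.035]
wrist_force: [-2.0, -10.3, 12.4]
opening: 0.133
```

```bash
cat > look.py <<'E'
from h import *
import sys
k=sys.argv[1]; prev=sys.argv[2:]
T=T_tool();np.save(f'T{k}.npy',T);
cv2.imwrite(f'pics/wrist{k}.png',eyes.camera('wrist')[:,:,::-1])
o=ctrl.get_obs();print(o['eef_pos'],o['wrist_force'],o['torque'],o['opening'],np.degrees(np.arctan2(T[1,2],T[0,2])))
L=prev+[k]
A=[cv2.resize(cv2.imread(f'pics/wrist{i}.png')[190:380,235:320],(190,560),interpolation=cv2.INTER_CUBIC) for i in L]
cv2.imwrite(f'pics/cmp{k}.png',np.clip(np.hstack(A).astype(float)**.6*8,0,255).astype(np.uint8))
for i in L:
    g=cv2.imread(f'pics/wrist{i}.png')[:,:,0].astype(float)  # blue: board bright vs rim
    col=g[200:245,384:420].mean(1); d=np.diff(col); j=int(np.argmax(np.where(d>0,d,0))); 
    w=d[max(j-2,0):j+3]; w=np.clip(w,0,None); print(i,'rim bottom v',200+.5+(np.arange(max(j-2,0),max(j-2,0)+len(w))*w).sum()/w.sum())
E
python3 look.py 12 8 9 10 11
```

```text
[0.5605 0.0178 0.0782] [ -1.8154 -10.1801  13.0145] [-1.864   0.6383  0.0177] 0.13063282100462478 5.786426339589831
8 rim bottom v 222.3228822882288
9 rim bottom v 223.1518883415435
10 rim bottom v 224.74553343542624
11 rim bottom v 225.58049535603715
12 rim bottom v 227.1172032193159
```

View pics/cmp12.png

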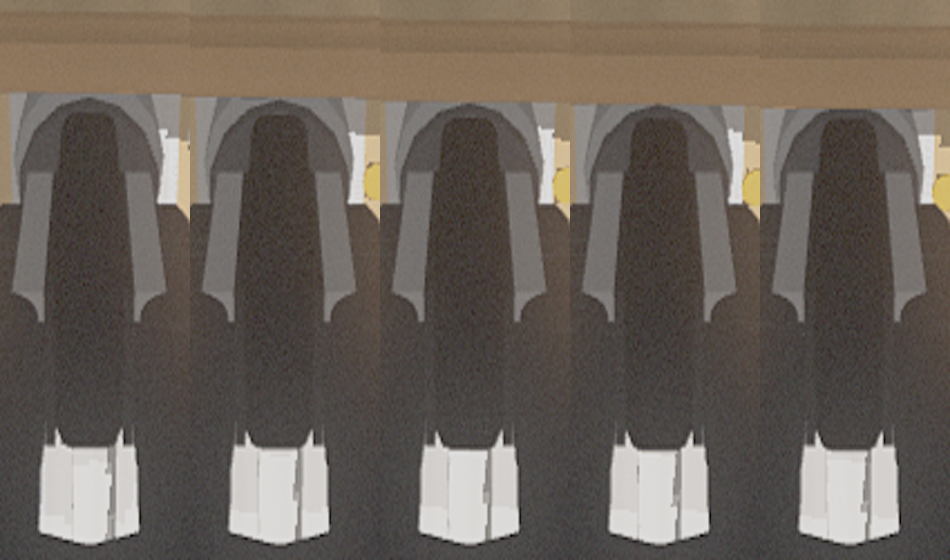

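{"fn": "step_arm", "kwargs": {"xyz": [[0,0,-0.8],[0,0,-1],[0,0,-1],[0,-0.1,-1],[0,-0.2,-1]], "spin": [0,0,0.14,0.28,0.42], "fingers": [0,0,0,0,0]}}

```text
time_s: 15.25
eef_pos: [0.5613, 0.0176, 0.0778]
eef_rot: [0.684, -0.185, 0.681, 0.183]
wrist_force: [-1.2, -10.1, 12.6]
opening: 0.135
```

Run:
```python
from h import *
T=T_tool();o=ctrl.get_obs();print(o['eef_pos'],o['wrist_force'],o['torque'],o['opening'],np.degrees(np.arctan2(T[1,2],T[0,2])))
```

```text
[0.5613 0.0176 0.0778] [ -1.1918 -10.1463  12.5756] [-1.8678  0.6079 -0.1843] 0.1348425451806992 30.151115408799882
```

{"fn": "step_arm", "kwargs": {"xyz": [[0,-0.2,-0.2],[0,-0.4,-0.2],[0,-0.6,-0.2],[0,-0.6,-0.2]], "spin": [0.14,0.28,0.42,0.56], "fingers": [0,0,0,0]}}

```text
time_s: 15.65
eef_pos: [0.5605, 0.0168, 0.0774]
eef_rot: [0.606, -0.367, 0.605, 0.364]
wrist_force: [-4.9, -11.9, 15.2]
opening: 0.13
```

```bash
python3 look.py 13 12
```

```text
[0.5604 0.0168 0.0773] [ -4.0648 -10.5051  14.3579] [-2.1041  1.0402 -0.0458] 0.12788499539150455 62.24333256379098
12 rim bottom v 227.1172032193159
13 rim bottom v 213.71259842519686
```

View pics/wrist13.png

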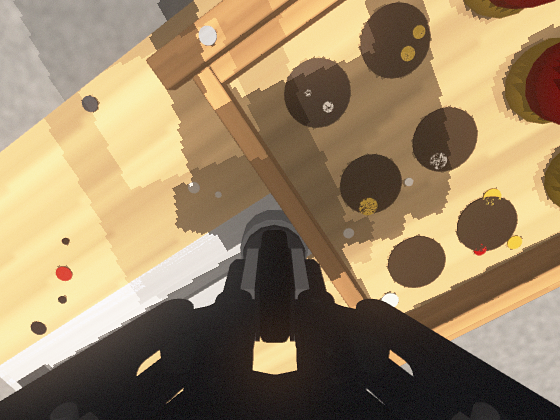

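{"fn": "step_arm", "kwargs": {"xyz": [[0.3,-0.1,0],[0.5,-0.2,0],[0.5,-0.3,0],[0.5,-0.3,0],[0.5,-0.3,0]], "spin": [0.14,0.28,0.42,0.56,0.586], "fingers": [0,0,0,0,0]}}

```text
time_s: 16.2
eef_pos: [0.5607, 0.0159, 0.0772]
eef_rot: [-0.474, 0.526, -0.475, -0.523]
wrist_force: [-5.4, -13.2, 14.3]
opening: 0.131
```

```bash
python3 look.py 14
```

```text
[0.5607 0.0158 0.0773] [ -4.8834 -13.1098  15.2463] [-2.6942  1.3388 -0.1865] 0.13007792048824515 95.74149993328784
14 rim bottom v 240.32758620689657
```

View pics/wrist14.png

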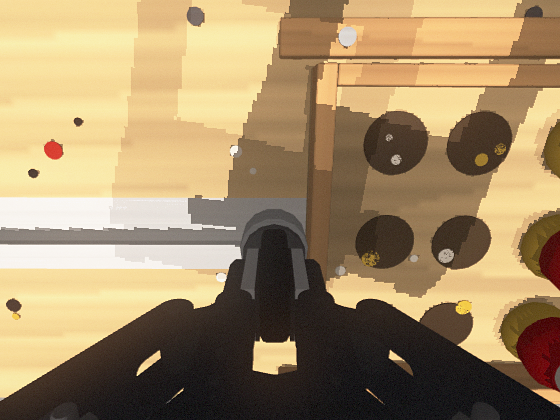

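{"fn": "step_arm", "kwargs": {"xyz": [[0,0,0.7],[0,0,1.4],[0,0,2],[0,0,2]], "spin": [0,0,0,0], "fingers": [0,0,0,0]}}

```text
time_s: 16.65
eef_pos: [0.5605, 0.0159, 0.0782]
eef_rot: [-0.475, 0.525, -0.476, -0.522]
wrist_force: [-0.6, -14.0, 6.2]
opening: 0.132
```

{"fn": "step_arm", "kwargs": {"xyz": [[0,0,0.5],[0,0,0.9],[0,0,0.9]], "spin": [0,0,0], "fingers": [0,0,0]}}

```text
time_s: 16.95
eef_pos: [0.5604, 0.0159, 0.0782]
eef_rot: [-0.475, 0.525, -0.476, -0.522]
wrist_force: [2.0, -14.2, 0.4]
opening: 0.131
```

```bash
python3 look.py 15 | head -1; python3 -c "
from h import *
for n in ['side','scene']: cv2.imwrite(f'pics/{n}15.png',eyes.camera(n)[:,:,::-1])"
```

```text
[0.5604 0.0159 0.0782] [  1.1418 -13.993   -1.2913] [-2.7812  0.0652 -0.1488] 0.12852646541024862 95.49088290709078
```

{"fn": "step_arm", "kwargs": {"xyz": [[0,0,0],[0,0,0],[0,0,0],[0,0,0]], "spin": [0,0,0,0], "fingers": [16,20,26,30]}}

```text
time_s: 17.5
eef_pos: [0.5591, 0.0193, 0.0774]
eef_rot: [0.476, -0.523, 0.475, 0.524]
wrist_force: [-0.1, 0.1, 0.3]
opening: 0.298
```

```bash
python3 look.py 16 15
```

```text
[0.5591 0.0193 0.0773] [ 0.8852  0.4871 -0.7929] [-0.034   0.0274 -0.0516] 0.3013311555464864 95.49995462875732
15 rim bottom v 239.86805555555554
16 rim bottom v 243.5
```

Run:
```python
import cv2,numpy as np
a=cv2.imread('pics/wrist15.png')[140:400,180:420];b=cv2.imread('pics/wrist16.png')[140:400,180:420]
cv2.imwrite('pics/c16.png',np.clip(cv2.resize(np.hstack([a,b]),None,fx=1.65,fy=2).astype(float)**.7*5,0,255).astype(np.uint8))
```

```text
(no output)
```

View pics/c16.png

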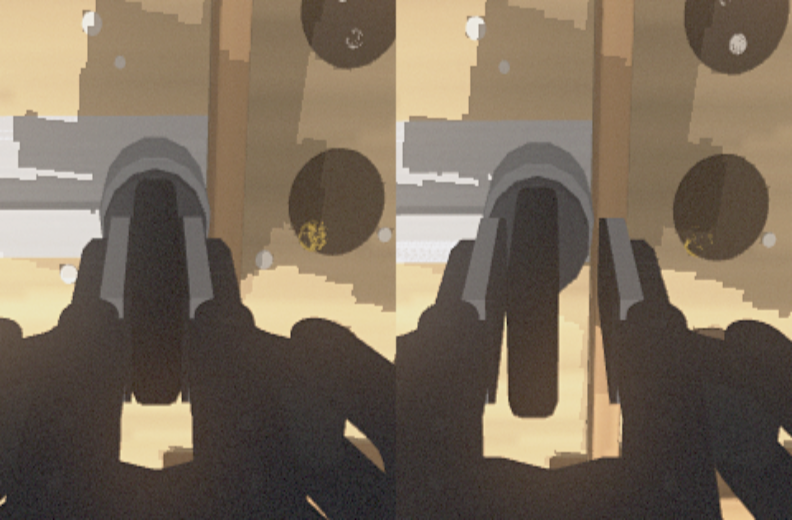

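Run:
```python
from h import *
u=np.array([np.cos(np.radians(95.8)),np.sin(np.radians(95.8)),0])
for k in ['14','15','16']:
    T=np.load(f'T{k}.npy');im=cv2.imread(f'pics/wrist{k}.png').astype(float)
    im=cv2.GaussianBlur(im,(3,3),0)
    # rim left edge in rows 150-170 : max gradient between 295..325 ; print profile
    g=im[100:170,295:345,0].mean(0); d=np.diff(g)
    print(k,'grad top', [(295+int(i)+.5,round(float(d[i]),1)) for i in np.argsort(-abs(d))[:5]])
    # white dot nearest (235,150)
    sub=im[135:165,215:255].min(2); m=(sub>200).astype(np.uint8); n,l,s,c=cv2.connectedComponentsWithStats(m)
    for i in range(1,n):
        if s[i,4]>10: p=c[i]+[215,135]; print('  dot',p,s[i,4],onz('wrist',*p,.028,T)@u*1000)
    # big white screw on guide
    sub=im[20:50,325:365].min(2);m=(sub>190).astype(np.uint8); n,l,s,c=cv2.connectedComponentsWithStats(m)
    for i in range(1,n):
        if s[i,4]>20: p=c[i]+[325,20]; print('  screw',p,s[i,4],onz('wrist',*p,.04,T)@u*1000)
    print(np.round(g,0).astype(int).tolist())
```

```text
14 grad top [(315.5, 9.2), (314.5, 8.9), (308.5, -6.7), (307.5, -5.8), (313.5, 5.5)]
  dot [233.5435 149.5435] 46 -62.38636409346743
  screw [347.1829  35.9146] 246 -7.784899549816475
[88, 88, 88, 88, 88, 88, 88, 88, 85, 81, 77, 74, 71, 65, 58, 53, 50, 50, 52, 57, 66, 75, 80, 82, 82, 82, 82, 81, 81, 81, 80, 80, 80, 80, 80, 80, 80, 79, 77, 75, 73, 73, 75, 76, 75, 74, 74, 74, 74, 74]
15 grad top [(313.5, 9.3), (314.5, 9.0), (307.5, -7.2), (308.5, -5.9), (312.5, 5.4)]
  dot [233.0233 149.9767] 43 -62.49085468094301
  screw [345.4872  36.4744] 234 -7.803421474911428
[88, 88, 88, 88, 88, 88, 88, 86, 81, 77, 74, 71, 66, 59, 53, 50, 50, 51, 57, 66, 75, 79, 80, 81, 81, 81, 81, 81, 81, 81, 81, 80, 80, 80, 80, 81, 80, 78, 74, 72, 73, 75, 76, 75, 74, 74, 74, 74, 74, 75]
16 grad top [(305.5, 10.3), (304.5, 8.7), (299.5, -7.7), (300.5, -7.2), (306.5, 6.2)]
  dot [226.5652 153.3188] 69 -62.08130754813525
  screw [337.2766  39.3234] 235 -7.803846521024107
[85, 80, 75, 73, 69, 61, 54, 50, 50, 53, 62, 72, 78, 80, 81, 83, 84, 83, 83, 83, 82, 82, 82, 82, 82, 82, 82, 81, 78, 74, 73, 75, 78, 79, 78, 78, 77, 76, 76, 76, 76, 76, 76, 77, 77, 77, 77, 77, 77, 77]
```

Run:
```python
from h import *
u=np.array([np.cos(np.radians(95.8)),np.sin(np.radians(95.8)),0])
for k,x in [('14',315.0),('15',314.0),('16',305.15)]:
    T=np.load(f'T{k}.npy');print(k,onz('wrist',x,135,.056,T)@u*1000, T[:3,0],T[:3,3])
# stud upright? tray end vs pad contact estimate
```

```text
14 -22.501541880425826 [ 0.0017 -0.0043 -1.    ] [0.5607 0.0159 0.0772]
15 -22.48168121962785 [ 0.0016 -0.004  -1.    ] [0.5604 0.0159 0.0782]
16 -22.830065921867945 [-0.001   0.0015 -1.    ] [0.5591 0.0193 0.0774]
```

Run:
```python
from h import *
u=np.array([np.cos(np.radians(95.8)),np.sin(np.radians(95.8)),0])
for k,v in [('8',222.32),('9',223.15),('10',224.75),('11',225.58),('12',227.12)]:
    T=np.load(f'T{k}.npy');r=onz('wrist',402,v,.056,T)@u*1000;print(k,r,r-T[:3,3]@u*1000)
```

```text
8 -55.1109239251212 15.754298806727604
9 -24.836513272849253 15.153780632072035
10 -24.85951713130205 14.237103220353113
11 -24.774894334400027 13.990074077806685
12 -24.82320292775826 14.066221398900652
```

{"fn": "step_arm", "kwargs": {"xyz": [[0.2,-2,0],[0.4,-3.5,0],[0.4,-3.5,0],[0.4,-3.5,5],[0.4,-3.5,15],[0.4,-3.5,40],[0.4,-3.5,80],[0.4,-3.5,120],[0.4,-3.5,120]], "spin": [0,0,0,0,0,0,0,0,0], "fingers": [30,30,35,35,35,35,35,35,35]}}

```text
time_s: 18.45
eef_pos: [0.564, 0.0143, 0.2053]
eef_rot: [-0.478, 0.527, -0.473, -0.52]
wrist_force: [0.4, 0.0, 0.7]
opening: 0.348
```

Run:
```python
from h import *
T=T_tool();np.save('T17.npy',T)
for n in ['wrist','side','scene']: cv2.imwrite(f'pics/{n}17.png',eyes.camera(n)[:,:,::-1])
o=ctrl.get_obs();print(o['eef_pos'],o['wrist_force'])
a=cv2.imread('pics/scene17.png')[120:240,250:390];b=cv2.imread('pics/side17.png')[140:260,210:330]
cv2.imwrite('pics/ss17.png',np.hstack([cv2.resize(a,(420,360),interpolation=cv2.INTER_CUBIC),cv2.resize(b,(360,360),interpolation=cv2.INTER_CUBIC)]))
```

```text
[0.5599 0.0149 0.198 ] [ 0.1541 -0.401  -0.4809]
```

View pics/wrist17.png

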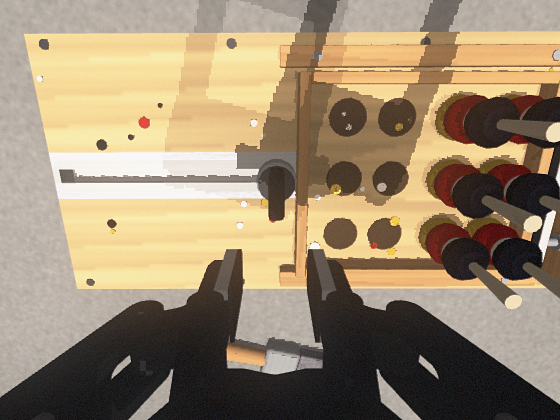

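View pics/ss17.png

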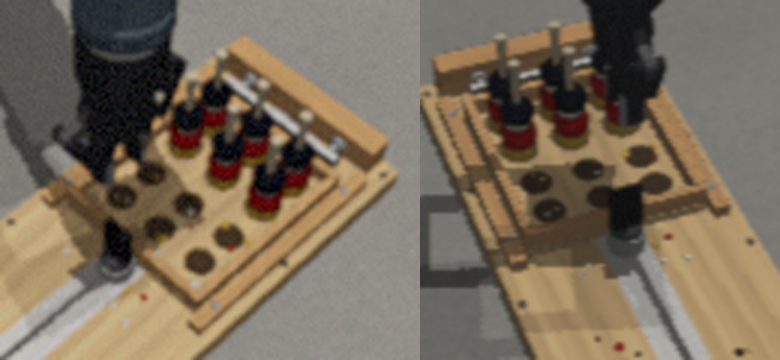

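```bash
python3 -c "
from bench import hand_in, ctrl
print(ctrl.get_obs()['time_s']);print(hand_in())"
```

```text
18.6
the job is handed in; nothing more can be done
None
```

I took the middle-sized stud from the rack and dropped its head into the T-slot on the tray's open side. I slid it until it pushed the tray onto the rubber pad, pressed it down about 3 mm, turned it 90° and let go. The job was handed in at 18.6 s.

**Last checks**
- **Lock:** when I eased the hand up, its height stayed put while the downward force fell to zero, so the head is hooked under the lips. The handle stands across the slot to within about 1°.
- **Clamp:** after letting go, the wrist force was about zero and the final pictures show the sleeve still against the tray. The tray seemed to move back about 0.3 mm on release, which is within my measuring error of about 0.4 mm.
- **Other things:** I did not touch the rack, the bench dog, the jar, the brush or the other studs. I did not measure their positions again afterwards.

**Disagreements**
- **Pad pressure is an estimate:** before the turn I put it at 7–10 N. The push along the slot was about 12 N including about 5 N of drag, while the tray's travel suggested the pad was compressed about 1.6 mm, or 9.5 N. During the turn the push rose to about 14 N, so the pad may have carried up to about 3 N more. I did not measure it after release.
- **Tilt in the grip:** the stud tilted slightly in the fingers while pushing (about 1.5 mm at tray height), so I drew the hand back about 2 mm during the turn to compensate. The stud looked upright after release.

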